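Load a sample series into the dry-block heater in order

TASK

Move the four sample vials from the cups of the carrier strip into the wells of the dry-block heater in the same order: the vial next to the carrier's handle goes into the well next to the heater's control panel, the next vial into the next well, and so on to the far end. Seat each vial down on the floor of its well, let go of it, and keep the vials upright all the way.

Things in the scene. Friction and masses are not known exactly. Their poses are not given: they have to be found in the camera images.
- heater: White dry-block heater, fixed, 112 x 264 x 66 mm high; grey sloping control panel at one end (under 80 mm high). Origin: at bench height under the middle of its row of 4 wells; z up, y along the row, panel at the -y end. Wells 1 (next to the panel) to 4: y = -69, -23, 23, 69 mm, x = 0; block top z = 66, flat well floor z = 44 mm; wells 33 mm wide, countersunk to 40 at the mouth.
- carrier: Grey plastic carrier strip, fixed, 58 x 234 x 6 mm, with a row of 4 white cups and a steel bow handle (50 mm high, across the strip) at one end. Origin: at bench height under the middle of the row; z up, y along the row, handle at the -y end (y = -121 mm). Places 1 (next to the handle) to 4: y = -69, -23, 23, 69 mm, x = 0. Any vial may start at any place.
- tall_vial: The tallest vial (black cap). Upright screw-cap vial, 62 mm tall with its cap, about 25 mm in diameter from foot to cap, 15 to 31 g. Origin: centre of its underside; z points up to the cap. It starts in the cup listed as tall_cup.
- short_vial: The shortest vial (red cap). Upright screw-cap vial, 49 mm tall with its cap, about 25 mm in diameter from foot to cap, 15 to 31 g. Origin: centre of its underside; z points up to the cap. It starts in the cup listed as short_cup.
- clear_vial_a: One of two vials of middle height (clear white cap). Upright screw-cap vial, 54 mm tall with its cap, about 25 mm in diameter from foot to cap, 15 to 31 g. Origin: centre of its underside; z points up to the cap. From above it looks like the other one: only its place in the row tells the two apart. It starts in the cup listed as clear_a_cup.
- clear_vial_b: The other of the two vials of middle height (clear white cap). Upright screw-cap vial, 54 mm tall with its cap, about 25 mm in diameter from foot to cap, 15 to 31 g. Origin: centre of its underside; z points up to the cap. From above it looks like the other one: only its place in the row tells the two apart. It starts in the cup listed as clear_b_cup.
- tall_cup: White square cup, 46 x 43 mm, fixed on the carrier; the one in which tall_vial stands at the start (the four cups are alike). Origin: centre of its underside, 6 mm above the bench. Its rim is 28 mm above its origin, its bore is 30 mm wide with the floor 6 mm above its origin, so a vial in it starts with its underside 12 mm above the bench.
- short_cup: White square cup, 46 x 43 mm, fixed on the carrier; the one in which short_vial stands at the start (the four cups are alike). Origin: centre of its underside, 6 mm above the bench. Its rim is 28 mm above its origin, its bore is 30 mm wide with the floor 6 mm above its origin, so a vial in it starts with its underside 12 mm above the bench.
- clear_a_cup: White square cup, 46 x 43 mm, fixed on the carrier; the one in which clear_vial_a stands at the start (the four cups are alike). Origin: centre of its underside, 6 mm above the bench. Its rim is 28 mm above its origin, its bore is 30 mm wide with the floor 6 mm above its origin, so a vial in it starts with its underside 12 mm above the bench.
- clear_b_cup: White square cup, 46 x 43 mm, fixed on the carrier; the one in which clear_vial_b stands at the start (the four cups are alike). Origin: centre of its underside, 6 mm above the bench. Its rim is 28 mm above its origin, its bore is 30 mm wide with the floor 6 mm above its origin, so a vial in it starts with its underside 12 mm above the bench.
Not all that is in view belongs to the job. Leave any blue look-alike of the clear_vial_a alone.

How it is judged (in metres and radians):
At the end, for the whole second after the job is handed in: Every vial stands upright (within 0.2 rad) and at rest on the floor of a well of the heater (height within 5 mm, within 8 mm of the well's centre in x and y), and its well has the same number, counted from the control panel, as its starting cup has, counted from the carrier's handle (((y of tall_cup in the frame of carrier between -0.081 and -0.057 m and y of tall_vial in the frame of heater between -0.077 and -0.061 m) or (y of tall_cup in the frame of carrier between -0.035 and -0.011 m and y of tall_vial in the frame of heater between -0.031 and -0.015 m) or (y of tall_cup in the frame of carrier between 0.011 and 0.035 m and y of tall_vial in the frame of heater between 0.015 and 0.031 m) or (y of tall_cup in the frame of carrier between 0.057 and 0.081 m and y of tall_vial in the frame of heater between 0.061 and 0.077 m)) and x of tall_vial in the frame of heater between -0.008 and 0.008 m and z of tall_vial in the frame of heater between 0.039 and 0.049 m and angle between each of tall_vial, short_vial, clear_vial_a, clear_vial_b's own z axis and vertical below 0.2 rad and linear speed of each of tall_vial, short_vial, clear_vial_a, clear_vial_b below 0.02 m/s and angular speed of each of tall_vial, short_vial, clear_vial_a, clear_vial_b below 0.3 rad/s and ((y of short_cup in the frame of carrier between -0.081 and -0.057 m and y of short_vial in the frame of heater between -0.077 and -0.061 m) or (y of short_cup in the frame of carrier between -0.035 and -0.011 m and y of short_vial in the frame of heater between -0.031 and -0.015 m) or (y of short_cup in the frame of carrier between 0.011 and 0.035 m and y of short_vial in the frame of heater between 0.015 and 0.031 m) or (y of short_cup in the frame of carrier between 0.057 and 0.081 m and y of short_vial in the frame of heater between 0.061 and 0.077 m)) and x of short_vial in the frame of heater between -0.008 and 0.008 m and z of short_vial in the frame of heater between 0.039 and 0.049 m and ((y of clear_a_cup in the frame of carrier between -0.081 and -0.057 m and y of clear_vial_a in the frame of heater between -0.077 and -0.061 m) or (y of clear_a_cup in the frame of carrier between -0.035 and -0.011 m and y of clear_vial_a in the frame of heater between -0.031 and -0.015 m) or (y of clear_a_cup in the frame of carrier between 0.011 and 0.035 m and y of clear_vial_a in the frame of heater between 0.015 and 0.031 m) or (y of clear_a_cup in the frame of carrier between 0.057 and 0.081 m and y of clear_vial_a in the frame of heater between 0.061 and 0.077 m)) and x of clear_vial_a in the frame of heater between -0.008 and 0.008 m and z of clear_vial_a in the frame of heater between 0.039 and 0.049 m and ((y of clear_b_cup in the frame of carrier between -0.081 and -0.057 m and y of clear_vial_b in the frame of heater between -0.077 and -0.061 m) or (y of clear_b_cup in the frame of carrier between -0.035 and -0.011 m and y of clear_vial_b in the frame of heater between -0.031 and -0.015 m) or (y of clear_b_cup in the frame of carrier between 0.011 and 0.035 m and y of clear_vial_b in the frame of heater between 0.015 and 0.031 m) or (y of clear_b_cup in the frame of carrier between 0.057 and 0.081 m and y of clear_vial_b in the frame of heater between 0.061 and 0.077 m)) and x of clear_vial_b in the frame of heater between -0.008 and 0.008 m and z of clear_vial_b in the frame of heater between 0.039 and 0.049 m); the robot touches nothing.
It fails at once if a vial is tipped by more than 0.7 rad (40 degrees) (angle between any of tall_vial, short_vial, clear_vial_a, clear_vial_b's own z axis and vertical above 0.7 rad).
It also fails if it takes over 102 s, if anything falls off the work surface, if the arm or the gripper's body presses on something with over 40 N, if the wrist force passes 120 N, or if a joint passes its speed limit or range.

ROBOT

A 6-joint arm with a two-finger parallel gripper is mounted at the origin on a cart in front of the work surface, level with it; the furniture and walls round the work are solid. World frame = base frame: x ahead of the robot, y to its left, z up, the work surface at z = 0. Lengths are in m, angles in degrees, forces in N, time in s.
With the tool pointing down it reaches from about 0.375 to 0.9 m from the base axis. Payload 3.1 kg.
Tool frame: the origin (TCP) lies on the centre line of the jaws, within the pads' length; the fingertips stand 17 mm ahead of it and the grasp point (between the pads) lies 2 mm behind it; z points along the fingers, y is the line along which they close (so a half turn about z gives the same grasp; the last joint's range is limited). The gripper opens to 87 mm and grips with 3 to 60 N. Pads are 19 mm wide; open, the fingers measure 117 mm over their backs; the gripper's body (75 mm by 190 mm) begins 51 mm behind the grasp point.
Start: joints at [62.768, 30.224, 82.088, -0, 67.689, -10.227], TCP at [0.183, 0.598, 0.207] pointing down, gripper open.
Joint ranges: [-176.69, 176.69], [-43.24, 126.21], [12.49, 139.97], [-82, 262], [0, 151.66], [-163.58, 163.58]. Speed limits (degrees/s): [159.86, 159.86, 180, 180, 180, 180].

INTERFACE

Orientations are given as a 3x3 rotation matrix whose columns are the frame's x, y, z axes.
In Python, from rig import bot, imaging, finder gives the robot as it stands. The module is installed in compiled form; this text tells all that it offers.
- The arm moves only by the tool play_rows, never from a script. Its argument "motion" is a list that holds one entry, the list of rows, each a list of 6 numbers: the shift along the tool's x, y, z in parts of the range, where 1.0 means 0.8 m, then the turn, a rotation vector about the tool's x, y, z in fractions of the full range, 1 being 180 degrees. In form: [[[dx, dy, dz, wx, wy, wz], ...]]. A call has 1 to 8 rows; each row is the pose to reach, as a shift and turn from the pose commanded when the call began, along the tool's axes at that moment; what a row does not reach only later rows make up. A row lasts 1/12 s, in which the tool goes at most 41.7 mm and 7.16 degrees, less where a joint would pass 70% of its speed; a pose out of reach is approached as far as the arm can. A call with a gripper value outside its range is refused whole. "fingers" is the finger opening in m, from 0 to 0.087, set as the call begins (left out, the last holds). The fingers move at their own pace and stop on an object; the grip force is fixed at half the most. Time passes only in rows, so rows that repeat a pose let the fingers close. It gives the time, the measured TCP pose, the force, the opening and the grip force at its end, in the units of the state.
- bot.read_state(): the state, without advancing time (a new reading comes with each control period).
- imaging.capture(name): name is "scene" or "top" or "wrist"; returns a dict with "frame" (384x512x3 uint8, red, green, blue), "camera_matrix" (3x3 intrinsics, pixels), "R" (3x3) and "t" (3): a world point X has camera coordinates R X + t. Camera axes: x right, y down, z forward; pixel columns grow to the right and rows downward; lengths in m; the calibration is good to about 2 mm. The wrist camera is an equidistant fisheye: a pixel r from the principal point sees the ray r / f radians off the axis. A picture is of the moment at which its call begins. There is no depth.
- bot.hand_in(): hands the job in; it is judged then, once.
Trained networks look in the newest picture that a camera, given by its name, has taken for a name from the list of things; names that differ only in an ending like _2 or _b are one class to them, and where a whole thing is asked for, a point or a joint stands for the part that bears it (a point fixed in the world has none). Each returns a list of dicts, best first, with "confidence" (0 to 1); they miss things now and then, are a little off and sometimes report something else, mostly with a low value. They report only what shows in the picture. A call takes as long as a camera call. They do not tell look-alikes from the thing itself.
- finder.recognise(camera, name): "at" ([x, y, z] in m, in world coordinates, good to about 4 mm: the middle of the surface that is visible of it).
- finder.outline_of(camera, name): "pixels" (384x512 bool, what is visible of it).
The state is a dict: "time_s": time; "joint_positions": joint angles; "qvel": joint speeds; "tau": joint torques, N m; "position": TCP position; "tcp_rot": TCP orientation; "force": force on the tool from outside, world axes, zero at the start; "moment": the same for the moment, N m; "opening": opening from 0.0 (shut) to 1.0 (fully open); "grasp_force": force on a finger pad.
Only numpy, scipy, OpenCV 4.12 (cv2) and the standard library are available. Lean on these libraries where they do the work, as an engineer would, in place of code of your own. Each camera call takes 0.05 s, during which the arm holds its last target. There are 200 camera calls.

## Working session

There is one attempt and no reset: what is moved stays moved. The work goes in short steps, Python scripts to look and compute and a tool call to move; the robot and the scene stay as the last step left them, time stands still between calls to the robot, and variables do not carry over. Pictures are saved under pics/ and viewed, at most 14 in all, crops included, and the job is handed in when it is done.

Besides the shell and the picture viewer there is one more tool, called after "Request:" as name([rows], argument=value, ...), one row to a line, values as JSON. play_rows: Moves the arm, as the interface text tells. Its arguments: {"type":"object","properties":{"motion":{"type":"array"},"fingers":{"type":"number"}},"required":["motion"]}

```bash
mkdir -p pics; python3 - <<'E'
from rig import bot,imaging,finder
import cv2,numpy as np
s=bot.read_state();print(s['time_s'],s['position'],s['tcp_rot'],s['force'],s['opening'])
for c in ['top','scene']:
    d=imaging.capture(c);cv2.imwrite(f'pics/{c}0.png',d['frame'][:,:,::-1])
    print(c,d['camera_matrix'],d['R'],d['t'])
    for n in ['heater','carrier','tall_vial','short_vial','clear_vial_a','tall_cup']:
        print(n,[(np.round(r['at'],3).tolist(),round(r['confidence'],2)) for r in finder.recognise(c,n)])
E
```

```text
0.0 [0.18239386 0.59699195 0.20576509] [[-9.56296472e-01  2.92397159e-01 -9.79490483e-04]
 [ 2.92398562e-01  9.56294599e-01 -1.92874855e-03]
 [ 3.72720864e-04 -2.13085704e-03 -9.99997660e-01]] [ 0.34871032  0.08124029 -0.83747147] 0.9983945780767469
top [[435.86426554   0.         257.23194313]
 [  0.         435.86426554 186.09071018]
 [  0.           0.           1.        ]] [[ 0.01769812 -0.99967653  0.01826497]
 [-0.98252911 -0.02077367 -0.18494594]
 [ 0.18526555 -0.01467267 -0.98257895]] [0.18059005 0.47616955 0.80891452]
heater []
carrier [([0.628, 0.278, 0.006], 0.71)]
tall_vial [([0.547, 0.292, 0.069], 0.75)]
short_vial [([0.587, 0.286, 0.061], 0.49)]
clear_vial_a [([0.368, 0.309, 0.053], 0.66), ([0.499, 0.296, 0.063], 0.46), ([0.456, 0.3, 0.06], 0.44)]
tall_cup [([0.539, 0.284, 0.035], 0.82), ([0.628, 0.277, 0.008], 0.55)]
scene [[445.25378823   0.         252.54966284]
 [  0.         445.25378823 191.77406469]
 [  0.           0.           1.        ]] [[ 0.61692197 -0.78702051  0.00245033]
 [-0.54692779 -0.43095505 -0.71773793]
 [ 0.56593046  0.44144814 -0.69630902]] [-0.10676971  0.39568739  0.53016939]
heater [([0.47, 0.055, 0.064], 0.66), ([0.499, 0.297, 0.056], 0.43)]
carrier [([0.58, 0.276, 0.011], 0.84), ([0.44, 0.29, 0.029], 0.58)]
tall_vial [([0.543, 0.291, 0.06], 0.64)]
short_vial [([0.589, 0.279, 0.055], 0.64)]
clear_vial_a [([0.368, 0.311, 0.034], 0.83), ([0.498, 0.296, 0.053], 0.69), ([0.449, 0.304, 0.058], 0.47)]
tall_cup [([0.545, 0.27, 0.03], 0.86)]
```

View pics/top0.png

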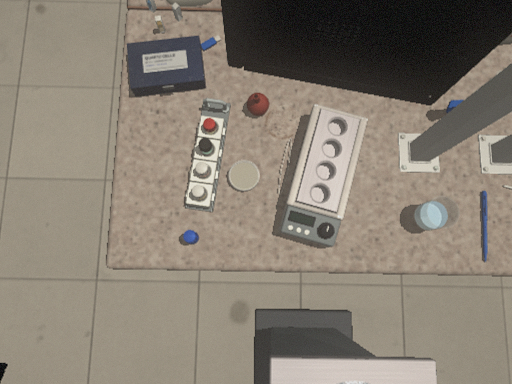

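View pics/scene0.png

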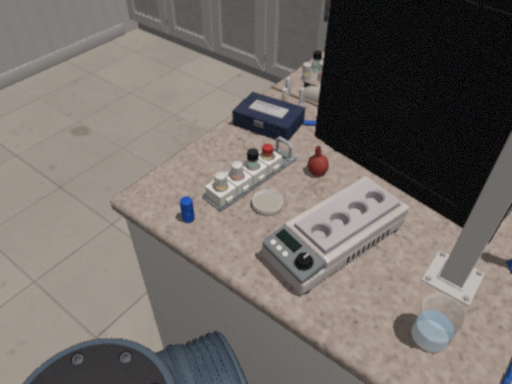

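The top view shows the carrier row, from the handle end: red (210,126), black (206,147), clear (202,171), clear (199,193). The heater panel is at the near end (310,222), with wells at (319,194), (325,171), (332,149), (338,128).

Look-alikes are the blue vial at (190,237), to be left alone, the red flask at (258,104) and the white dish at (244,175). By the description, I choose the four vials standing in the cups.

```bash
cat > h.py <<'E'
import numpy as np,cv2
from rig import bot,imaging,finder
def px2w(d,uv,z):
    K,R,t=d['camera_matrix'],np.array(d['R']),np.array(d['t'])
    C=-R.T@t; r=R.T@np.linalg.solve(K,[uv[0],uv[1],1.]); return C+r*(z-C[2])/r[2]
def w2px(d,X):
    c=d['R']@np.array(X)+d['t']; p=d['camera_matrix']@c; return p[:2]/p[2]
E
python3 - <<'E'
from h import *
d=imaging.capture('top');e=imaging.capture('scene')
print('C',[-x['R'].T@x['t'] for x in (d,e)])
for n,p,z in [('red',(210,126),.061),('blk',(206,146.5),.074),('c3',(202,170.5),.066),('c4',(199,193),.066),('w1',(319.5,194),.066),('w2',(325.5,171.5),.066),('w3',(331.5,149.5),.066),('w4',(338,128),.066),('postR',(419,152),0),('flask',(258,104),.02)]:
    print(n,np.round(px2w(d,p,z),4))
print('box base from scene',[np.round(px2w(e,p,0),3) for p in [(318,125),(470,218)]],'post',np.round(px2w(e,(455,278),0),3))
print('box top-view bottom edge z=0',[np.round(px2w(d,p,0),3) for p in [(230,62),(436,104)]])
# zoom
im=cv2.resize(d['frame'][95:255,180:380],None,fx=4,fy=3.75*4/3.75,interpolation=cv2.INTER_CUBIC)
cv2.imwrite('pics/crop1.png',im[:600,:,::-1])
E
```

```text
C [array([0.31479035, 0.20229236, 0.87958953]), array([-0.017758  , -0.14754876,  0.6534232 ])]
red [0.5869 0.2847 0.061 ]
blk [0.5415 0.2894 0.074 ]
c3 [0.4962 0.2961 0.066 ]
c4 [0.4526 0.2999 0.066 ]
w1 [0.4554 0.0717 0.066 ]
w2 [0.4994 0.0598 0.066 ]
w3 [0.5433 0.0476 0.066 ]
w4 [0.5871 0.0343 0.066 ]
postR [ 0.5606 -0.1491  0.    ]
flask [0.6507 0.1909 0.02  ]
box base from scene [array([0.803, 0.286, 0.   ]), array([ 0.722, -0.119,  0.   ])] post [ 0.562 -0.147  0.   ]
box top-view bottom edge z=0 [array([0.753, 0.253, 0.   ]), array([ 0.668, -0.191,  0.   ])]
```

View pics/crop1.png

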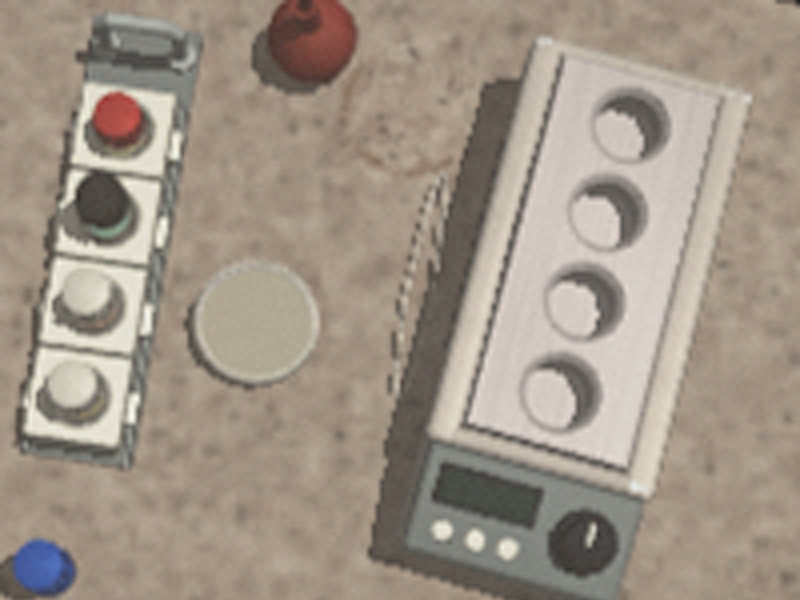

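The crop confirms the choice: red (117,118), black (103,198) and two clear caps (87,292) and (74,383) in the cups, handle beside red, and the blue look-alike apart at (42,568). The wells are at (630,127), (607,216), (585,305) and (560,394).

```bash
cat >> h.py <<'E'
def rowfit(P,ys=np.array([-69,-23,23,69])/1000):
    # P ordered 1..4: origin + ys*dir
    P=np.array(P)[:,:2]; o=P.mean(0); v=((P-o)*ys[:,None]).sum(0); return o,np.degrees(np.arctan2(v[1],v[0])),np.linalg.norm(v)/(ys**2).sum(), P-(o+ys[:,None]*v/np.linalg.norm(v))
E
python3 - <<'E'
from h import *
d=imaging.capture('top');e=imaging.capture('scene')
f=lambda p:((p[0]+.5)/4-.5+180,(p[1]+.5)/4-.5+95)
V=[px2w(d,f(p),z) for p,z in [((117,118),.061),((103,198),.074),((87,292),.066),((74,383),.066)]]
W=[px2w(d,f(p),.066) for p in [(560,394),(585,305),(607,216),(630,127)]]
print(np.round(V,4));print(rowfit(V));print(np.round(W,4));print(rowfit(W))
im=cv2.resize(e['frame'][125:285,190:410],None,fx=3.6,fy=3.6,interpolation=cv2.INTER_CUBIC)
for P,zs,ys in[(V,(.061,.074,.066,.066),0),(W,(.066,)*4,1)]:
    o,a,_,_=rowfit(P);u=np.array([np.cos(np.radians(a)),np.sin(np.radians(a))])
    for y,z in zip((-.069,-.023,.023,.069),zs):
        c=o+u*y; r=.02 if ys else .0125
        q=[(w2px(e,[c[0]+r*np.cos(t),c[1]+r*np.sin(t),z])-[190,125])*3.6 for t in np.linspace(0,6.28,40)]
        cv2.polylines(im,[np.int32(q)],True,(0,255,0))
cv2.imwrite('pics/crop2.png',im[:,:,::-1])
E
```

```text
[[0.5907 0.287  0.061 ]
 [0.5462 0.2908 0.074 ]
 [0.5018 0.2975 0.066 ]
 [0.4576 0.3018 0.066 ]]
(array([0.52407408, 0.29427864]), np.float64(173.44727108478443), np.float64(0.9708451882675909), array([[-0.00193881,  0.00061565],
       [-0.00072422, -0.00083005],
       [ 0.00060308,  0.00057838],
       [ 0.00205995, -0.00036398]]))
[[0.4571 0.0714 0.066 ]
 [0.5007 0.059  0.066 ]
 [0.5451 0.0478 0.066 ]
 [0.5904 0.0359 0.066 ]]
(array([0.52330737, 0.05354897]), np.float64(-14.841054926150155), np.float64(0.9990623850836684), array([[ 4.98177515e-04,  2.02176330e-04],
       [-4.07992408e-04, -4.16829605e-04],
       [-4.70090408e-04,  1.71893593e-04],
       [ 3.79905301e-04,  4.27596820e-05]]))
```

View pics/crop2.png

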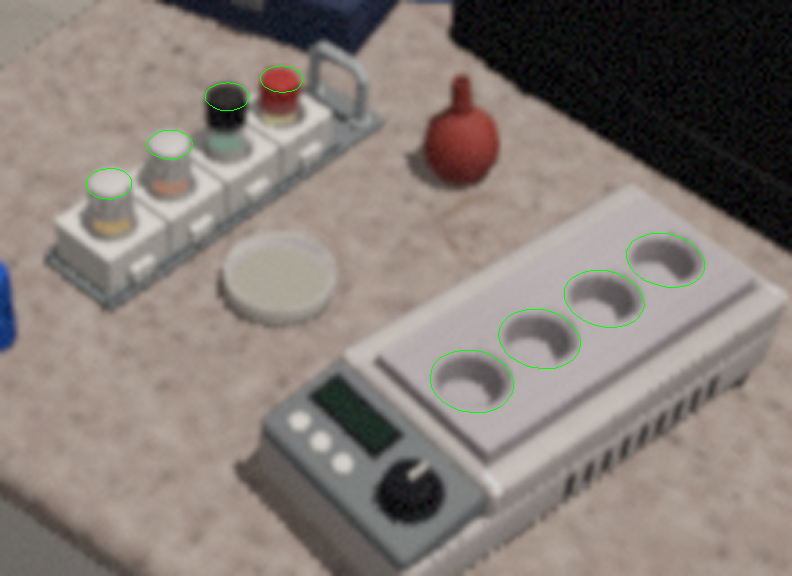

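The fit projects well onto the second camera: all green rings lie on the caps and wells within about 2 mm. Now the approach to the red vial.

```bash
cat >> h.py <<'E'
def go(x,y,z,yaw=None):
    s=bot.read_state();R=np.array(s['tcp_rot']);p=np.array(s['position'])
    cur=np.degrees(np.arctan2(R[1,1],R[0,1])); dy=0 if yaw is None else yaw-cur
    print('shift',np.round(R.T@(np.array([x,y,z])-p),4),'wz',round(-dy,2),'| t',round(s['time_s'],2),'p',np.round(p,4),'F',np.round(s['force'],1),'tilt',np.round(R[:2,2],4),'op',round(s['opening']*87,1),'g',round(s['grasp_force'],1))
E
python3 -c "
from h import *
go(.590,.287,.14,83.4)"
```

```text
shift [-0.4803 -0.178   0.0668] wz -10.4 | t 0.9 p [0.1828 0.5977 0.2068] F [-0.  -0.7 -0.7] tilt [0. 0.] op 87.0 g 0.0
```

Careful with the scale: shifts go in shares of 0.8 m and turns go in shares of 180 degrees. That gives: -0.28 m / 0.8 = -0.35, -0.25 m / 0.8 = -0.3125, -10.4 degrees / 180 = -0.0578.

Request:
play_rows([
  [[-0.05, -0.0188, 0.0063, 0, 0, -0.0056], [-0.0938, -0.035, 0.0125, 0, 0, -0.0167], [-0.1375, -0.0513, 0.0188, 0, 0, -0.0278], [-0.1813, -0.0675, 0.025, 0, 0, -0.0389], [-0.225, -0.0838, 0.0313, 0, 0, -0.05], [-0.2688, -0.1, 0.0375, 0, 0, -0.0578], [-0.3125, -0.1163, 0.0438, 0, 0, -0.0578], [-0.35, -0.13, 0.05, 0, 0, -0.0578]],
])

```text
time_s: 1.57
position: [0.4221, 0.4147, 0.1667]
tcp_rot: [[-0.993, 0.116, 0.001], [0.116, 0.993, 0.0], [-0.001, 0.0, -1.0]]
force: [-0.8, 0.8, 0.5]
opening: 0.998
grasp_force: 0.0
```

```bash
python3 -c "
from h import *
go(.590,.287,.13,83.4)"
```

```text
shift [-0.1815 -0.1075  0.0368] wz -0.05 | t 1.57 p [0.4221 0.4147 0.1667] F [-0.8  0.8  0.5] tilt [0.0008 0.0001] op 86.8 g 0.0
```

To row units: -0.1815 m / 0.8 = -0.2269, -0.1075 m / 0.8 = -0.1344.

Request:
play_rows([
  [[-0.0425, -0.025, 0.0088, 0, 0, 0], [-0.085, -0.05, 0.0175, 0, 0, 0], [-0.1275, -0.075, 0.0263, 0, 0, 0], [-0.17, -0.1, 0.035, 0, 0, 0], [-0.2063, -0.1225, 0.0425, 0, 0, 0], [-0.2269, -0.1344, 0.0463, 0, 0, 0], [-0.2269, -0.1344, 0.0463, 0, 0, 0], [-0.2269, -0.1344, 0.0463, 0, 0, 0]],
])

```text
time_s: 2.23
position: [0.588, 0.2882, 0.1294]
tcp_rot: [[-0.993, 0.117, -0.001], [0.117, 0.993, 0.0], [0.001, 0.0, -1.0]]
force: [-0.4, 0.5, -0.6]
opening: 0.997
grasp_force: 0.0
```

```bash
python3 -c "
from h import *
go(.590,.287,.056,83.4)
d=imaging.capture('wrist');cv2.imwrite('pics/w1.png',d['frame'][:,:,::-1])
R,t=np.array(d['R']),np.array(d['t']);K=np.array(d['camera_matrix'])
def fw(X):
    c=R@np.array(X)+t;th=np.arctan2(np.hypot(c[0],c[1]),c[2]);ph=np.arctan2(c[1],c[0]);return np.round([K[0,2]+K[0,0]*th*np.cos(ph),K[1,2]+K[1,1]*th*np.sin(ph)],1)
print([fw(X) for X in [(.5907,.287,.061),(.5462,.2908,.074),(.5018,.2975,.066)]])
"
```

```text
shift [-0.0022 -0.001   0.0734] wz -0.12 | t 2.23 p [0.588  0.2882 0.1294] F [-0.4  0.5 -0.6] tilt [-0.0014  0.0004] op 86.7 g 0.0
[array([252.3, 196.7]), array([250.4, 147.6]), array([252.3,  91.5])]
```

View pics/w1.png

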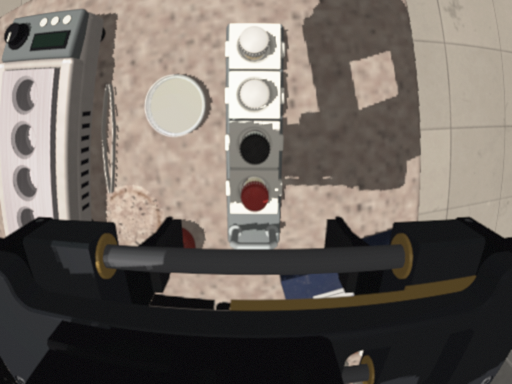

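The wrist picture shows the red cap at (255,194), black at (255,147), and clear at (255,94) and (254,42). This is within about 3 px (2–3 mm) of the predicted positions.

To row units: 0.0735 m / 0.8 = 0.0919, 0.071 m / 0.8 = 0.0888.

Request:
play_rows([
  [[-0.0013, 0.0006, 0.025, 0, 0, 0], [-0.0013, 0.0006, 0.05, 0, 0, 0], [-0.0013, 0.0006, 0.0688, 0, 0, 0], [-0.0013, 0.0006, 0.0813, 0, 0, 0], [-0.0013, 0.0006, 0.0888, 0, 0, 0], [-0.0013, 0.0006, 0.0919, 0, 0, 0], [-0.0013, 0.0006, 0.0919, 0, 0, 0]],
])

```text
time_s: 2.87
position: [0.5885, 0.2898, 0.0563]
tcp_rot: [[-0.993, 0.114, -0.0], [0.114, 0.993, 0.0], [0.0, 0.0, -1.0]]
force: [-0.1, -1.0, 0.2]
opening: 0.997
grasp_force: 0.0
```

Request:
play_rows([
  [[0, 0, 0, 0, 0, 0], [0, 0, 0, 0, 0, 0], [0, 0, 0, 0, 0, 0], [0, 0, 0, 0, 0, 0], [0, 0, 0, 0, 0, 0], [0, 0, 0, 0, 0, 0], [0, 0, 0, 0, 0, 0], [0, 0, 0, 0, 0, 0]],
], fingers=0.015)

```text
time_s: 3.53
position: [0.5891, 0.289, 0.0563]
tcp_rot: [[-0.993, 0.115, -0.0], [0.115, 0.993, 0.0], [0.0, 0.0, -1.0]]
force: [0.1, 0.7, 0.8]
opening: 0.478
grasp_force: 0.0
```

Request:
play_rows([
  [[0, 0, 0, 0, 0, 0], [0, 0, 0, 0, 0, 0], [0, 0, 0, 0, 0, 0], [0, 0, 0, 0, 0, 0], [0, 0, 0, 0, 0, 0], [0, 0, 0, 0, 0, 0]],
])

```text
time_s: 4.03
position: [0.5891, 0.289, 0.0562]
tcp_rot: [[-0.993, 0.115, -0.0], [0.115, 0.993, -0.0], [0.0, -0.0, -1.0]]
force: [0.0, -0.1, -0.9]
opening: 0.179
grasp_force: 0.0
```

To row units: -0.105 m / 0.8 = -0.1313, -0.1 m / 0.8 = -0.125.

Request:
play_rows([
  [[0, 0, -0.0125, 0, 0, 0], [0, 0, -0.0375, 0, 0, 0], [0, 0, -0.0688, 0, 0, 0], [0, 0, -0.1063, 0, 0, 0], [0, 0, -0.125, 0, 0, 0], [0, 0, -0.1313, 0, 0, 0]],
])

```text
time_s: 4.53
position: [0.5913, 0.2898, 0.1658]
tcp_rot: [[-0.993, 0.115, 0.007], [0.115, 0.993, 0.002], [-0.007, 0.003, -1.0]]
force: [0.1, -0.8, 0.4]
opening: 0.173
grasp_force: 0.0
```

```bash
python3 -c "
from h import *
go(.5904,.0359,.16,75.16)"
```

```text
shift [-0.0282 -0.2524  0.0052] wz 8.24 | t 4.53 p [0.5913 0.2898 0.1658] F [ 0.1 -0.8  0.4] tilt [0.0072 0.0022] op 15.0 g 0.0
```

The fingers closed to 15 mm with no grip force, so the grasp missed. I'll look.

```bash
python3 -c "
from h import *
d=imaging.capture('wrist');a=cv2.resize(d['frame'][0:260,150:400],None,fx=1.6,fy=1.6)
e=imaging.capture('scene');b=cv2.resize(e['frame'][80:220,190:320],None,fx=3,fy=3)
o=np.zeros((420,800,3),np.uint8);o[:416,:400]=a;o[:420,405:795]=b
cv2.imwrite('pics/w2.png',o[:,:,::-1])
for c in('scene','wrist'): print([(np.round(r['at'],3),r['confidence']) for r in finder.recognise(c,'short_vial')])
print(d['camera_matrix'],d['R'],d['t'])
"
```

```text
[(array([0.591, 0.266, 0.03 ]), 0.54)]
[(array([0.594, 0.287, 0.061]), 0.95)]
[[297.31863964   0.         253.64442407]
 [  0.         297.31863964 188.21440864]
 [  0.           0.           1.        ]] [[ 0.1144833   0.993418    0.0037755 ]
 [ 0.95471352 -0.11107193  0.27601653]
 [ 0.27461914 -0.02799476 -0.96114547]] [-0.35642138 -0.5551811   0.19726293]
```

View pics/w2.png

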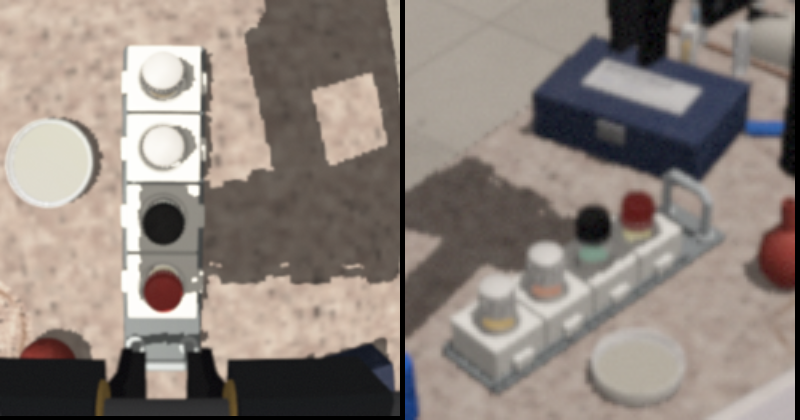

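```bash
python3 -c "
from h import *
e=imaging.capture('scene');d=imaging.capture('top')
for X in [(.5913,.2898,.149),(.5913,.2898,.166),(.5913,.2898,.219)]: print(w2px(e,X),w2px(d,X))
a=cv2.resize(e['frame'][20:180,210:350],None,fx=2.8,fy=2.8);b=cv2.resize(d['frame'][60:220,130:270],None,fx=2.8,fy=2.8)
cv2.imwrite('pics/w3.png',np.hstack([a,b])[:,:,::-1])
"
```

```text
[267.72700489 111.86513117] [202.77495309 107.53747048]
[267.95297051 104.59305944] [201.74406333 103.96600585]
[268.69831774  80.60614299] [198.21387648  91.73585479]
```

View pics/w3.png

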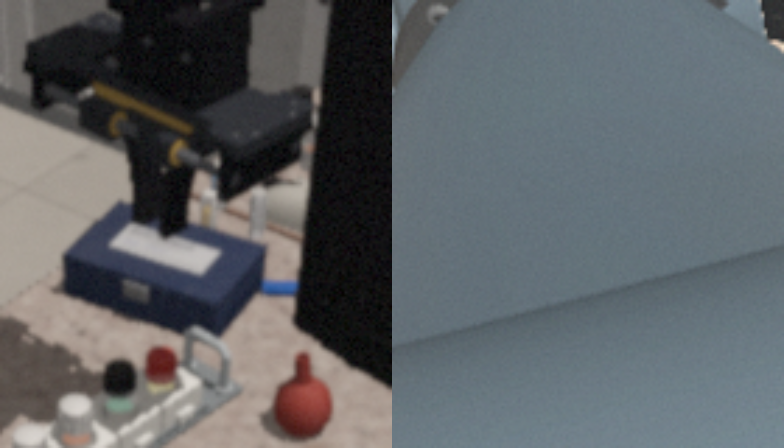

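```bash
cat >> h.py <<'E'
def fw(d,X):
    K=d['camera_matrix'];c=d['R']@np.array(X)+d['t'];th=np.arctan2(np.hypot(c[0],c[1]),c[2]);ph=np.arctan2(c[1],c[0]);return np.round([K[0,2]+K[0,0]*th*np.cos(ph),K[1,2]+K[1,1]*th*np.sin(ph)],1)
E
python3 -c "
from h import *
d=imaging.capture('wrist');s=bot.read_state();R=s['tcp_rot'];p=s['position']
print('cam in tool',R.T@(-d['R'].T@d['t']-p))
for dz in(.017,0,-.02): print(dz,[fw(d,p+R@np.array([x,y,dz])) for x in(0,.0095,-.0095) for y in(-.0075,.0075)])
cv2.imwrite('pics/w4.png',cv2.resize(d['frame'][160:300,160:350],None,fx=4,fy=4)[:,:,::-1])
X=[(.5907,.287,.061),(.5462,.2908,.074),(.5018,.2975,.066),(.4576,.3018,.066)]
print('caps',[fw(d,x) for x in X])
for n in('short_vial','tall_vial','clear_vial_a'):
  for o in finder.outline_of('wrist',n):
    v,u=np.nonzero(o['pixels']);print(n,o['confidence'],u.mean(),v.mean(),len(u))
  print([np.round(r['at'],3) for r in finder.recognise('wrist',n)])
"
```

```text
cam in tool [ 7.40155181e-02 -3.01482508e-05 -1.78873539e-01]
0.017 [array([242.8, 214.6]), array([264.1, 214.6]), array([242.6, 201.8]), array([264.3, 201.8]), array([242.9, 227. ]), array([263.9, 227. ])]
0 [array([241.9, 223.8]), array([265. , 223.8]), array([241.7, 210.1]), array([265.2, 210.1]), array([242.1, 237.1]), array([264.8, 237.1])]
-0.02 [array([240.7, 236.8]), array([266.2, 236.8]), array([240.4, 221.9]), array([266.5, 221.9]), array([240.9, 251.1]), array([266. , 251.1])]
caps [array([252.2, 187.9]), array([250.5, 143.5]), array([252.3,  93.7]), array([251.4,  46.2])]
short_vial 0.9 253.66513056835637 186.43010752688173 651
short_vial 0.69 254.25985663082437 96.12186379928315 558
[array([0.587, 0.287, 0.062])]
tall_vial 0.74 253.5926517571885 143.85303514376997 626
[array([0.542, 0.293, 0.07 ])]
clear_vial_a 0.91 254.2140468227425 95.70066889632108 598
clear_vial_a 0.62 253.41991341991343 50.893217893217894 693
[array([0.46 , 0.304, 0.067]), array([0.502, 0.296, 0.064])]
```

View pics/w4.png

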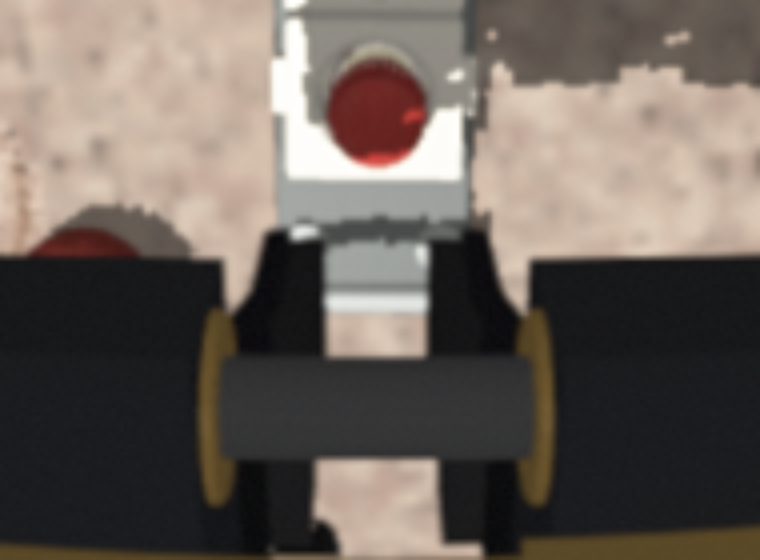

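The fingertips show in the wrist view at row 217 where the model says 202, and in the scene view 10 px above the predicted point. So the tips sit about 23 mm higher than stated, and the fingers closed just above the red cap without touching it. With the fingers open, going lower beside the cups is safe, so I'll open, descend and look.

Request:
play_rows([
  [[0, 0, 0, 0, 0, 0], [0, 0, 0, 0, 0, 0], [0, 0, 0, 0, 0, 0], [0, 0, 0, 0, 0, 0], [0, 0, 0, 0, 0, 0], [0, 0, 0, 0, 0, 0], [0, 0, 0, 0, 0, 0], [0, 0, 0, 0, 0, 0]],
], fingers=0.087)

```text
time_s: 5.85
position: [0.5891, 0.289, 0.1613]
tcp_rot: [[-0.993, 0.115, 0.0], [0.115, 0.993, 0.0], [-0.0, 0.0, -1.0]]
force: [-0.5, -0.3, -0.5]
opening: 0.695
grasp_force: 0.0
```

To row units: 0.105 m / 0.8 = 0.1313, 0.1 m / 0.8 = 0.125.

Request:
play_rows([
  [[0, 0, 0.0375, 0, 0, 0], [0, 0, 0.075, 0, 0, 0], [0, 0, 0.1063, 0, 0, 0], [0, 0, 0.125, 0, 0, 0], [0, 0, 0.1313, 0, 0, 0], [0, 0, 0.1313, 0, 0, 0], [0, 0, 0.1313, 0, 0, 0]],
])

```text
time_s: 6.43
position: [0.5897, 0.2892, 0.0568]
tcp_rot: [[-0.993, 0.115, 0.001], [0.115, 0.993, 0.0], [-0.001, 0.0, -1.0]]
force: [0.7, 0.2, 0.3]
opening: 0.992
grasp_force: 0.0
```

```bash
python3 -c "
from h import *
go(.589,.2885,.034,83.4)
d=imaging.capture('wrist');e=imaging.capture('scene');s=bot.read_state();R=s['tcp_rot'];p=s['position']
a=cv2.resize(d['frame'][120:320,140:360],None,fx=1.8,fy=1.8);b=cv2.resize(e['frame'][80:200,210:330],None,fx=3,fy=3)
cv2.imwrite('pics/w5.png',np.hstack([a,b])[:,:,::-1])
for dz in(.017,-.006): print(dz,[((fw(d,X)-[140,120])*1.8,(w2px(e,X)-[210,80])*3+[396,0]) for y in(-.0435,.0435) for X in[p+R@np.array([0,y,dz])]])
"
```

```text
shift [ 0.0006 -0.0008  0.0228] wz -0.0 | t 6.43 p [0.5897 0.2892 0.0568] F [0.7 0.2 0.3] tilt [0.0011 0.0003] op 86.3 g 0.0
0.017 [(array([ 94.68, 171.72]), array([609.75323237, 250.33790749])), (array([315. , 171.9]), array([522.10780809, 196.10833593]))]
-0.006 [(array([ 82.26, 194.58]), array([611.28929951, 225.11131171])), (array([327.24, 194.58]), array([522.12228101, 171.1212765 ]))]
```

View pics/w5.png

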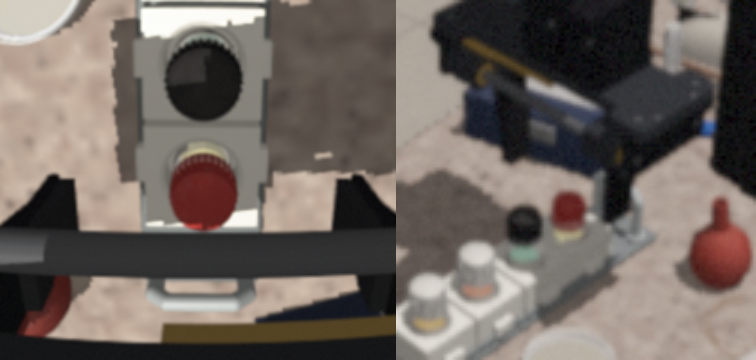

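The fingertips flank the red cap, centred at (206,·) against the cap at (203,190), but both cameras put them about 30 mm higher than stated. The tip is at TCP z + 13 mm. I go down by that much more.

To row units: 0.031 m / 0.8 = 0.0388, 0.028 m / 0.8 = 0.035.

Request:
play_rows([
  [[0, 0, 0.01, 0, 0, 0], [0, 0, 0.02, 0, 0, 0], [0, 0, 0.0288, 0, 0, 0], [0, 0, 0.035, 0, 0, 0], [0, 0, 0.0388, 0, 0, 0], [0, 0, 0.0388, 0, 0, 0]],
], fingers=0.065)

```text
time_s: 7.03
position: [0.5883, 0.2888, 0.024]
tcp_rot: [[-0.993, 0.115, -0.002], [0.115, 0.993, -0.001], [0.002, -0.001, -1.0]]
force: [0.6, 0.2, -0.3]
opening: 0.756
grasp_force: 0.0
```

Request:
play_rows([
  [[0, 0, 0, 0, 0, 0], [0, 0, 0, 0, 0, 0], [0, 0, 0, 0, 0, 0], [0, 0, 0, 0, 0, 0], [0, 0, 0, 0, 0, 0], [0, 0, 0, 0, 0, 0], [0, 0, 0, 0, 0, 0], [0, 0, 0, 0, 0, 0]],
], fingers=0.015)

```text
time_s: 7.7
position: [0.5891, 0.2891, 0.0253]
tcp_rot: [[-0.993, 0.115, 0.0], [0.115, 0.993, 0.0], [-0.0, 0.0, -1.0]]
force: [-0.9, 0.2, 1.2]
opening: 0.266
grasp_force: 30.0
```

Request:
play_rows([
  [[0, 0, 0, 0, 0, 0], [0, 0, 0, 0, 0, 0], [0, 0, 0, 0, 0, 0]],
])

```text
time_s: 7.95
position: [0.5891, 0.289, 0.0253]
tcp_rot: [[-0.993, 0.115, 0.0], [0.115, 0.993, 0.0], [-0.0, 0.0, -1.0]]
force: [0.3, 0.5, 0.2]
opening: 0.267
grasp_force: 30.0
```

To row units: -0.115 m / 0.8 = -0.1438, -0.105 m / 0.8 = -0.1313.

Request:
play_rows([
  [[0, 0, -0.0188, 0, 0, 0], [0, 0, -0.0438, 0, 0, 0], [0, 0, -0.075, 0, 0, 0], [0, 0, -0.1063, 0, 0, 0], [0, 0, -0.1313, 0, 0, 0], [0, 0, -0.1438, 0, 0, 0], [0, 0, -0.1438, 0, 0, 0]],
])

```text
time_s: 8.53
position: [0.5908, 0.2896, 0.143]
tcp_rot: [[-0.993, 0.115, 0.005], [0.115, 0.993, 0.002], [-0.005, 0.002, -1.0]]
force: [-0.5, 0.1, 0.2]
opening: 0.263
grasp_force: 30.0
```

```bash
python3 -c "
from h import *
go(.457,.0714,.14,75.16)
d=imaging.capture('scene');print([np.round(r['at'],3) for r in finder.recognise('scene','short_vial')])
e=imaging.capture('wrist');print([np.round(r['at'],3) for r in finder.recognise('wrist','short_vial')])
cv2.imwrite('pics/w6.png',np.hstack([cv2.resize(d['frame'][40:180,200:340],None,fx=2.8,fy=2.8),cv2.resize(e['frame'][120:320,160:360],None,fx=1.96,fy=1.96)])[:,:,::-1])
"
```

```text
shift [ 0.1078 -0.2321  0.0019] wz 8.24 | t 8.53 p [0.5908 0.2896 0.143 ] F [-0.5  0.1  0.2] tilt [0.0053 0.0016] op 22.9 g 30.0
[array([0.586, 0.284, 0.153])]
[]
```

View pics/w6.png

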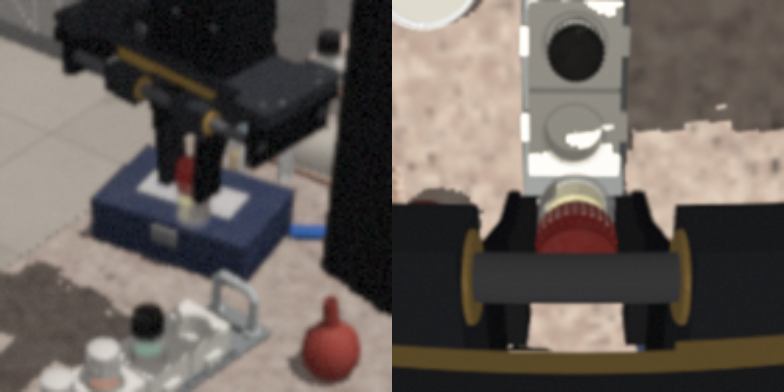

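The red vial is held upright between the fingers and cup 1 is empty. Now to well 1.

To row units: -0.231 m / 0.8 = -0.2888, -0.215 m / 0.8 = -0.2688, 8.2 degrees / 180 = 0.0456.

Request:
play_rows([
  [[0.0125, -0.0275, 0, 0, 0, 0.0056], [0.03, -0.065, 0, 0, 0, 0.0139], [0.05, -0.1075, 0, 0, 0, 0.0222], [0.07, -0.15, 0, 0, 0, 0.0306], [0.09, -0.1925, 0, 0, 0, 0.0389], [0.1088, -0.2338, 0, 0, 0, 0.0456], [0.125, -0.2688, 0, 0, 0, 0.0456], [0.1338, -0.2888, 0, 0, 0, 0.0456]],
])

```text
time_s: 9.4
position: [0.4523, 0.07, 0.1389]
tcp_rot: [[-0.966, 0.257, -0.006], [0.257, 0.966, -0.0], [0.006, -0.002, -1.0]]
force: [-0.9, 1.0, 0.2]
opening: 0.265
grasp_force: 30.0
```

Request:
play_rows([
  [[0, 0, 0, 0, 0, 0], [0, 0, 0, 0, 0, 0], [0, 0, 0, 0, 0, 0]],
])

```text
time_s: 9.65
position: [0.4568, 0.0722, 0.1398]
tcp_rot: [[-0.967, 0.256, -0.0], [0.256, 0.967, 0.0], [0.0, 0.0, -1.0]]
force: [-0.4, 0.4, -0.7]
opening: 0.263
grasp_force: 30.0
```

```bash
python3 -c "
from h import *
go(.457,.0714,.085,75.16)
d=imaging.capture('scene')
for X in [(.457,.0714,.066),(.457,.0714,.119)]: print((w2px(d,X)-[240,150])*3)
e=imaging.capture('wrist')
a=cv2.resize(d['frame'][150:290,240:370],None,fx=3,fy=3);b=cv2.resize(e['frame'][130:340,160:360],None,fx=2,fy=2)
cv2.imwrite('pics/w7.png',np.hstack([a,b])[:,:,::-1])
"
```

```text
shift [-0.0004 -0.0008  0.0548] wz 0.02 | t 9.65 p [0.4568 0.0722 0.1398] F [-0.4  0.4 -0.7] tilt [-0.      0.0004] op 22.8 g 30.0
[243.14966748 241.93181604]
[253.66869994 178.86505168]
```

View pics/w7.png

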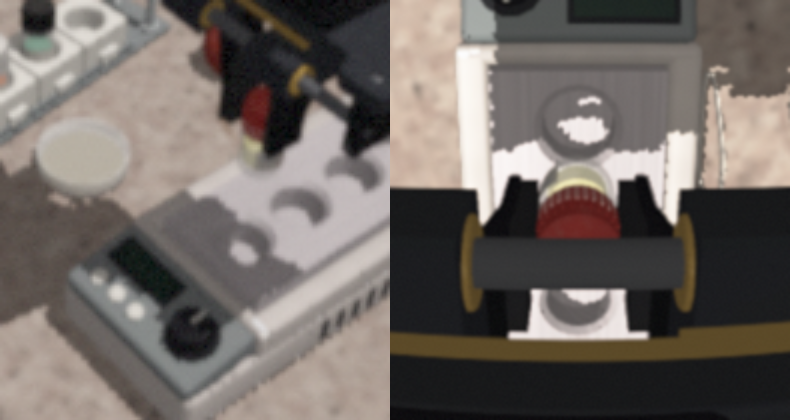

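Scene view: vial foot at (262,165) against a predicted (255,170), and well 1 at (248,243) against (243,242). The offsets agree, so the vial is over well 1. I lower it.

To row units: 0.0815 m / 0.8 = 0.1019, 0.079 m / 0.8 = 0.0988.

Request:
play_rows([
  [[0, -0.0013, 0.0188, 0, 0, 0], [0, -0.0013, 0.0438, 0, 0, 0], [0, -0.0013, 0.065, 0, 0, 0], [0, -0.0013, 0.0788, 0, 0, 0], [0, -0.0013, 0.09, 0, 0, 0], [0, -0.0013, 0.0988, 0, 0, 0], [0, -0.0013, 0.1019, 0, 0, 0], [0, -0.0013, 0.1019, 0, 0, 0]],
])

```text
time_s: 10.42
position: [0.456, 0.0712, 0.0583]
tcp_rot: [[-0.967, 0.255, -0.001], [0.255, 0.967, 0.0], [0.001, -0.0, -1.0]]
force: [0.5, 0.1, 0.0]
opening: 0.264
grasp_force: 30.0
```

To row units: 0.001 m / 0.8 = 0.0013, 0.0005 m / 0.8 = 0.0006.

Request:
play_rows([
  [[0, 0, 0, 0, 0, 0], [0, 0, 0.0006, 0, 0, 0], [0, 0, 0.0013, 0, 0, 0]],
])

```text
time_s: 10.67
position: [0.4565, 0.0709, 0.0583]
tcp_rot: [[-0.967, 0.256, 0.001], [0.256, 0.967, -0.0], [-0.001, 0.0, -1.0]]
force: [0.1, -0.9, 0.1]
opening: 0.261
grasp_force: 30.0
```

To row units: 0.001 m / 0.8 = 0.0013, 0.0007 m / 0.8 = 0.0009.

Request:
play_rows([
  [[0, 0, 0.0009, 0, 0, 0], [0, 0, 0.0013, 0, 0, 0], [0, 0, 0.0013, 0, 0, 0]],
])

```text
time_s: 10.92
position: [0.4563, 0.0708, 0.0572]
tcp_rot: [[-0.967, 0.256, 0.001], [0.256, 0.967, -0.0], [-0.001, 0.0, -1.0]]
force: [-0.4, -0.0, 3.3]
opening: 0.267
grasp_force: 30.0
```

Request:
play_rows([
  [[0, 0, 0, 0, 0, 0], [0, 0, 0, 0, 0, 0], [0, 0, 0, 0, 0, 0], [0, 0, 0, 0, 0, 0], [0, 0, 0, 0, 0, 0], [0, 0, 0, 0, 0, 0]],
], fingers=0.06)

```text
time_s: 11.42
position: [0.4558, 0.0709, 0.0566]
tcp_rot: [[-0.967, 0.255, -0.0], [0.255, 0.967, 0.0], [0.0, -0.0, -1.0]]
force: [0.1, 0.3, 0.1]
opening: 0.629
grasp_force: 0.0
```

To row units: -0.09 m / 0.8 = -0.1125, -0.08 m / 0.8 = -0.1.

Request:
play_rows([
  [[0, 0, -0.0125, 0, 0, 0], [0, 0, -0.0375, 0, 0, 0], [0, 0, -0.0688, 0, 0, 0], [0, 0, -0.1, 0, 0, 0], [0, 0, -0.1125, 0, 0, 0], [0, 0, -0.1125, 0, 0, 0]],
])

```text
time_s: 11.92
position: [0.4578, 0.0708, 0.149]
tcp_rot: [[-0.967, 0.255, 0.006], [0.255, 0.967, -0.0], [-0.006, 0.001, -1.0]]
force: [-0.4, -0.1, -0.2]
opening: 0.683
grasp_force: 0.0
```

```bash
python3 -c "
from h import *
go(.5455,.2925,.135,83.4)
d=imaging.capture('scene');print([(np.round(r['at'],3),r['confidence']) for r in finder.recognise('scene','short_vial')])
X=np.array([.457,.0714,.093]);print((w2px(d,X)-[240,150])*4)
cv2.imwrite('pics/w8.png',cv2.resize(d['frame'][150:290,240:400],None,fx=4,fy=4)[:,:,::-1])
"
```

```text
shift [-0.0281  0.2367  0.0144] wz -8.2 | t 11.92 p [0.4578 0.0708 0.149 ] F [-0.4 -0.1 -0.2] tilt [ 0.0058 -0.0005] op 59.5 g 0.0
[(array([0.453, 0.063, 0.088]), 0.8)]
[331.17335833 280.7643895 ]
```

View pics/w8.png

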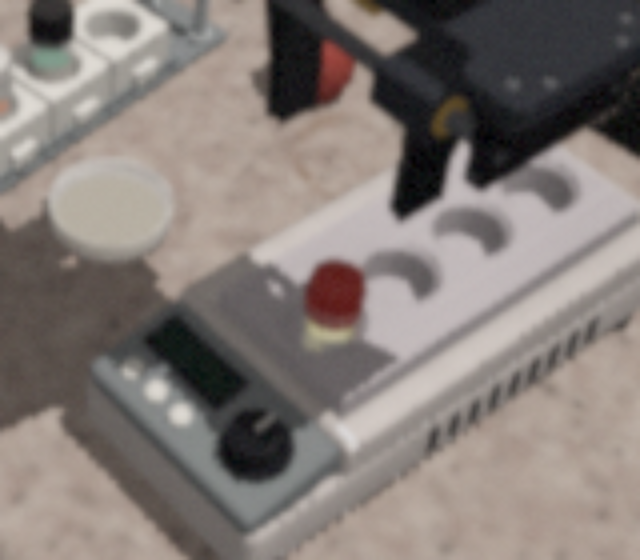

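The red vial stands upright in well 1, with its cap at (335,290), and floor contact came at the expected height. Next is the black vial.

To row units: 0.237 m / 0.8 = 0.2963, 0.225 m / 0.8 = 0.2813, -2.5 degrees / 180 = -0.0139.

Request:
play_rows([
  [[-0.0038, 0.0313, 0.0013, 0, 0, -0.0056], [-0.0088, 0.075, 0.0038, 0, 0, -0.0139], [-0.0138, 0.1188, 0.0063, 0, 0, -0.0222], [-0.0188, 0.1625, 0.0088, 0, 0, -0.0306], [-0.0238, 0.2063, 0.0113, 0, 0, -0.0389], [-0.0288, 0.2475, 0.0138, 0, 0, -0.0456], [-0.0338, 0.2813, 0.0163, 0, 0, -0.0456], [-0.035, 0.2963, 0.0175, 0, 0, -0.0456]],
])

```text
time_s: 12.68
position: [0.544, 0.2959, 0.1304]
tcp_rot: [[-0.994, 0.113, -0.001], [0.113, 0.994, 0.0], [0.001, 0.0, -1.0]]
force: [0.7, 0.7, -0.6]
opening: 0.689
grasp_force: 0.0
```

Request:
play_rows([
  [[0, 0, 0, 0, 0, 0], [0, 0, 0, 0, 0, 0]],
])

```text
time_s: 12.85
position: [0.5421, 0.2922, 0.131]
tcp_rot: [[-0.993, 0.114, -0.004], [0.114, 0.993, -0.002], [0.004, -0.002, -1.0]]
force: [0.5, -0.6, -0.5]
opening: 0.688
grasp_force: 0.0
```

```bash
python3 -c "
from h import *
go(.5455,.2925,.030,83.4)
imaging.capture('wrist')
for n in('tall_vial','clear_vial_a'): print([(np.round(r['at'],3),round(r['confidence'],2)) for r in finder.recognise('wrist',n)])
"
```

```text
shift [-0.0037  0.0009  0.101 ] wz 0.06 | t 12.85 p [0.5421 0.2922 0.131 ] F [ 0.5 -0.6 -0.5] tilt [-0.0038 -0.0019] op 59.9 g 0.0
[(array([0.538, 0.292, 0.07 ]), 0.57)]
[(array([0.501, 0.298, 0.064]), 0.85), (array([0.461, 0.304, 0.066]), 0.84), (array([0.38 , 0.313, 0.046]), 0.59)]
```

To row units: 0.101 m / 0.8 = 0.1263, 0.07 m / 0.8 = 0.0875.

Request:
play_rows([
  [[-0.0013, 0.0006, 0.025, 0, 0, 0], [-0.0025, 0.0006, 0.0563, 0, 0, 0], [-0.0025, 0.0006, 0.0875, 0, 0, 0], [-0.0025, 0.0006, 0.1088, 0, 0, 0], [-0.0025, 0.0006, 0.1213, 0, 0, 0], [-0.0025, 0.0006, 0.1263, 0, 0, 0], [-0.0025, 0.0006, 0.1263, 0, 0, 0]],
])

```text
time_s: 13.58
position: [0.5453, 0.2922, 0.0313]
tcp_rot: [[-0.993, 0.116, -0.001], [0.116, 0.993, -0.001], [0.001, -0.001, -1.0]]
force: [0.0, -0.3, 0.9]
opening: 0.689
grasp_force: 0.0
```

Request:
play_rows([
  [[0, 0, 0, 0, 0, 0], [0, 0, 0, 0, 0, 0], [0, 0, 0, 0, 0, 0], [0, 0, 0, 0, 0, 0], [0, 0, 0, 0, 0, 0], [0, 0, 0, 0, 0, 0], [0, 0, 0, 0, 0, 0], [0, 0, 0, 0, 0, 0]],
], fingers=0.015)

```text
time_s: 14.25
position: [0.5458, 0.2934, 0.032]
tcp_rot: [[-0.993, 0.115, 0.0], [0.115, 0.993, 0.0], [-0.0, 0.0, -1.0]]
force: [-0.5, -0.1, 2.5]
opening: 0.266
grasp_force: 30.0
```

To row units: -0.13 m / 0.8 = -0.1625, -0.125 m / 0.8 = -0.1563.

Request:
play_rows([
  [[0, 0, -0.0188, 0, 0, 0], [0, 0, -0.0438, 0, 0, 0], [0, 0, -0.075, 0, 0, 0], [0, 0, -0.1063, 0, 0, 0], [0, 0, -0.1313, 0, 0, 0], [0, 0, -0.1563, 0, 0, 0], [0, 0, -0.1625, 0, 0, 0], [0, 0, -0.1625, 0, 0, 0]],
])

```text
time_s: 14.92
position: [0.5467, 0.2936, 0.1634]
tcp_rot: [[-0.993, 0.115, 0.004], [0.115, 0.993, 0.001], [-0.004, 0.002, -1.0]]
force: [-1.1, 0.0, -0.6]
opening: 0.264
grasp_force: 30.0
```

```bash
python3 -c "
from h import *
go(.5012,.0592,.155,75.16)
imaging.capture('scene')
print([(np.round(r['at'],3),round(r['confidence'],2)) for r in finder.recognise('scene','tall_vial')])
"
```

```text
shift [ 0.0183 -0.2381  0.008 ] wz 8.24 | t 14.92 p [0.5467 0.2936 0.1634] F [-1.1  0.  -0.6] tilt [0.0037 0.0012] op 23.0 g 30.0
[(array([0.539, 0.291, 0.172]), 0.76)]
```

To row units: -0.238 m / 0.8 = -0.2975, -0.224 m / 0.8 = -0.28, 8.2 degrees / 180 = 0.0456.

Request:
play_rows([
  [[0.0025, -0.0275, 0, 0, 0, 0.0056], [0.005, -0.065, 0, 0, 0, 0.0139], [0.0088, -0.11, 0, 0, 0, 0.0222], [0.0119, -0.155, 0, 0, 0, 0.0306], [0.015, -0.2, 0, 0, 0, 0.0389], [0.0188, -0.2438, 0, 0, 0, 0.0456], [0.0213, -0.28, 0, 0, 0, 0.0456], [0.0225, -0.2975, 0, 0, 0, 0.0456]],
])

```text
time_s: 15.68
position: [0.4981, 0.056, 0.1599]
tcp_rot: [[-0.966, 0.258, -0.005], [0.258, 0.966, -0.001], [0.005, -0.002, -1.0]]
force: [0.0, -0.8, 1.1]
opening: 0.264
grasp_force: 30.0
```

Request:
play_rows([
  [[0, 0, 0, 0, 0, 0], [0, 0, 0, 0, 0, 0], [0, 0, 0, 0, 0, 0]],
])

```text
time_s: 15.93
position: [0.4999, 0.0594, 0.1608]
tcp_rot: [[-0.967, 0.256, -0.002], [0.256, 0.967, 0.001], [0.002, 0.0, -1.0]]
force: [0.0, -1.0, -0.3]
opening: 0.261
grasp_force: 30.0
```

```bash
python3 -c "
from h import *
go(.5012,.0592,.065,75.16)
"
```

```text
shift [-0.0014  0.0001  0.0958] wz 0.03 | t 15.93 p [0.4999 0.0594 0.1608] F [ 0.  -1.  -0.3] tilt [-0.0018  0.0006] op 22.7 g 30.0
```

To row units: 0.0955 m / 0.8 = 0.1194, 0.065 m / 0.8 = 0.0813.

Request:
play_rows([
  [[-0.0009, 0, 0.025, 0, 0, 0], [-0.0009, 0, 0.0563, 0, 0, 0], [-0.0009, 0, 0.0813, 0, 0, 0], [-0.0009, 0, 0.0975, 0, 0, 0], [-0.0009, 0, 0.1088, 0, 0, 0], [-0.0009, 0, 0.1163, 0, 0, 0], [-0.0009, 0, 0.1194, 0, 0, 0], [-0.0009, 0, 0.1194, 0, 0, 0]],
])

```text
time_s: 16.6
position: [0.5011, 0.0591, 0.066]
tcp_rot: [[-0.967, 0.255, -0.0], [0.255, 0.967, 0.0], [0.0, 0.0, -1.0]]
force: [-0.2, 0.5, -0.3]
opening: 0.269
grasp_force: 30.0
```

To row units: 0.001 m / 0.8 = 0.0013, 0.0005 m / 0.8 = 0.0006.

Request:
play_rows([
  [[0, 0, 0.0006, 0, 0, 0], [0, 0, 0.0013, 0, 0, 0], [0, 0, 0.0013, 0, 0, 0]],
])

```text
time_s: 16.85
position: [0.5016, 0.0586, 0.0659]
tcp_rot: [[-0.967, 0.256, 0.001], [0.256, 0.967, -0.0], [-0.001, 0.0, -1.0]]
force: [0.0, -1.5, -0.8]
opening: 0.261
grasp_force: 30.0
```

To row units: 0.0015 m / 0.8 = 0.0019, 0.0012 m / 0.8 = 0.0015.

Request:
play_rows([
  [[0, 0, 0.0009, 0, 0, 0], [0, 0, 0.0015, 0, 0, 0], [0, 0, 0.0019, 0, 0, 0], [0, 0, 0.0019, 0, 0, 0]],
])

```text
time_s: 17.18
position: [0.5012, 0.0586, 0.064]
tcp_rot: [[-0.967, 0.256, 0.0], [0.256, 0.967, -0.0], [-0.0, 0.0, -1.0]]
force: [-0.9, -0.1, 1.6]
opening: 0.264
grasp_force: 30.0
```

Request:
play_rows([
  [[0, 0, 0, 0, 0, 0], [0, 0, 0, 0, 0, 0], [0, 0, 0, 0, 0, 0], [0, 0, 0, 0, 0, 0], [0, 0, 0, 0, 0, 0], [0, 0, 0, 0, 0, 0]],
], fingers=0.06)

```text
time_s: 17.68
position: [0.501, 0.0587, 0.0637]
tcp_rot: [[-0.967, 0.255, -0.0], [0.255, 0.967, -0.0], [0.0, -0.0, -1.0]]
force: [-0.5, -0.2, 0.1]
opening: 0.624
grasp_force: 0.0
```

To row units: -0.09 m / 0.8 = -0.1125, -0.08 m / 0.8 = -0.1.

Request:
play_rows([
  [[0, 0, -0.0125, 0, 0, 0], [0, 0, -0.0375, 0, 0, 0], [0, 0, -0.0688, 0, 0, 0], [0, 0, -0.1, 0, 0, 0], [0, 0, -0.1125, 0, 0, 0], [0, 0, -0.1125, 0, 0, 0]],
])

```text
time_s: 18.18
position: [0.5032, 0.0585, 0.157]
tcp_rot: [[-0.967, 0.255, 0.007], [0.255, 0.967, -0.001], [-0.007, 0.001, -1.0]]
force: [-0.3, -0.7, -0.8]
opening: 0.69
grasp_force: 0.0
```

```bash
python3 -c "
from h import *
go(.5015,.298,.145,83.4)
imaging.capture('scene')
for n in('tall_vial','short_vial'):print([(np.round(r['at'],3),round(r['confidence'],2)) for r in finder.recognise('scene',n)])
"
```

```text
shift [0.0628 0.2311 0.0119] wz -8.19 | t 18.18 p [0.5032 0.0585 0.157 ] F [-0.3 -0.7 -0.8] tilt [ 0.0069 -0.0007] op 60.0 g 0.0
[(array([0.496, 0.056, 0.09 ]), 0.74)]
[(array([0.455, 0.063, 0.084]), 0.53), (array([0.554, 0.285, 0.031]), 0.24)]
```

To row units: 0.231 m / 0.8 = 0.2888, 0.007 m / 0.8 = 0.0088, -8.2 degrees / 180 = -0.0456.

Request:
play_rows([
  [[0.0075, 0.0313, 0.0013, 0, 0, -0.0056], [0.02, 0.075, 0.0038, 0, 0, -0.0139], [0.0325, 0.1188, 0.0063, 0, 0, -0.0222], [0.0438, 0.1625, 0.0088, 0, 0, -0.0306], [0.055, 0.2038, 0.0113, 0, 0, -0.0389], [0.0663, 0.2438, 0.0138, 0, 0, -0.0456], [0.0738, 0.275, 0.015, 0, 0, -0.0456], [0.0775, 0.2888, 0.015, 0, 0, -0.0456]],
])

```text
time_s: 19.0
position: [0.4988, 0.3007, 0.1399]
tcp_rot: [[-0.994, 0.112, -0.003], [0.112, 0.994, -0.0], [0.003, -0.0, -1.0]]
force: [0.5, -0.2, -0.6]
opening: 0.689
grasp_force: 0.0
```

Request:
play_rows([
  [[0, 0, 0, 0, 0, 0], [0, 0, 0, 0, 0, 0], [0, 0, 0, 0, 0, 0]],
])

```text
time_s: 19.25
position: [0.4997, 0.2962, 0.1411]
tcp_rot: [[-0.993, 0.116, -0.002], [0.116, 0.993, -0.001], [0.002, -0.002, -1.0]]
force: [0.0, -0.3, 1.0]
opening: 0.693
grasp_force: 0.0
```

```bash
python3 -c "
from h import *
go(.5015,.298,.028,83.4)
imaging.capture('wrist')
for n in('clear_vial_a',): print([(np.round(r['at'],3),round(r['confidence'],2)) for r in finder.recognise('wrist',n)])
"
```

```text
shift [-0.0018  0.0022  0.1131] wz -0.06 | t 19.25 p [0.4997 0.2962 0.1411] F [ 0.  -0.3  1. ] tilt [-0.0018 -0.0014] op 60.3 g 0.0
[(array([0.454, 0.305, 0.069]), 0.82), (array([0.38 , 0.313, 0.053]), 0.76), (array([0.495, 0.294, 0.061]), 0.69), (array([0.451, 0.306, 0.038]), 0.32)]
```

To row units: 0.112 m / 0.8 = 0.14, 0.001 m / 0.8 = 0.0013.

Request:
play_rows([
  [[0, 0.0013, 0.025, 0, 0, 0], [0, 0.0013, 0.0625, 0, 0, 0], [0, 0.0013, 0.1, 0, 0, 0], [0, 0.0013, 0.1213, 0, 0, 0], [0, 0.0013, 0.135, 0, 0, 0], [0, 0.0013, 0.14, 0, 0, 0], [0, 0.0013, 0.14, 0, 0, 0]],
])

```text
time_s: 19.93
position: [0.5003, 0.298, 0.0293]
tcp_rot: [[-0.993, 0.116, -0.001], [0.116, 0.993, -0.0], [0.001, -0.001, -1.0]]
force: [-0.1, 0.6, -0.7]
opening: 0.687
grasp_force: 0.0
```

Request:
play_rows([
  [[0, 0, 0, 0, 0, 0], [0, 0, 0, 0, 0, 0], [0, 0, 0, 0, 0, 0], [0, 0, 0, 0, 0, 0], [0, 0, 0, 0, 0, 0], [0, 0, 0, 0, 0, 0], [0, 0, 0, 0, 0, 0], [0, 0, 0, 0, 0, 0]],
], fingers=0.015)

```text
time_s: 20.6
position: [0.5004, 0.299, 0.0301]
tcp_rot: [[-0.993, 0.115, 0.0], [0.115, 0.993, 0.0], [-0.0, 0.0, -1.0]]
force: [-0.7, 0.4, 2.0]
opening: 0.259
grasp_force: 30.0
```

To row units: -0.14 m / 0.8 = -0.175, -0.13 m / 0.8 = -0.1625.

Request:
play_rows([
  [[0, 0, -0.0188, 0, 0, 0], [0, 0, -0.0438, 0, 0, 0], [0, 0, -0.075, 0, 0, 0], [0, 0, -0.1063, 0, 0, 0], [0, 0, -0.1375, 0, 0, 0], [0, 0, -0.1625, 0, 0, 0], [0, 0, -0.175, 0, 0, 0], [0, 0, -0.175, 0, 0, 0]],
])

```text
time_s: 21.27
position: [0.5017, 0.2994, 0.1721]
tcp_rot: [[-0.993, 0.115, 0.005], [0.115, 0.993, 0.002], [-0.005, 0.002, -1.0]]
force: [0.0, 0.7, 0.6]
opening: 0.266
grasp_force: 30.0
```

```bash
python3 -c "
from h import *
go(.5457,.0477,.165,75.16)
imaging.capture('scene')
print([(np.round(r['at'],3),round(r['confidence'],2)) for r in finder.recognise('scene','clear_vial_a')])
"
```

```text
shift [-0.0726 -0.245   0.0069] wz 8.24 | t 21.27 p [0.5017 0.2994 0.1721] F [0.  0.7 0.6] tilt [0.0049 0.0017] op 23.2 g 30.0
[(array([0.367, 0.31 , 0.033]), 0.89), (array([0.452, 0.306, 0.051]), 0.6), (array([0.499, 0.298, 0.178]), 0.49)]
```

To row units: -0.244 m / 0.8 = -0.305, -0.073 m / 0.8 = -0.0913, 8.2 degrees / 180 = 0.0456.

Request:
play_rows([
  [[-0.0075, -0.0275, 0, 0, 0, 0.0056], [-0.0188, -0.065, 0, 0, 0, 0.0139], [-0.0325, -0.11, 0, 0, 0, 0.0222], [-0.0463, -0.155, 0, 0, 0, 0.0306], [-0.06, -0.2, 0, 0, 0, 0.0389], [-0.0738, -0.2463, 0, 0, 0, 0.0456], [-0.085, -0.2863, 0, 0, 0, 0.0456], [-0.0913, -0.305, 0, 0, 0, 0.0456]],
])

```text
time_s: 22.03
position: [0.5441, 0.0442, 0.1676]
tcp_rot: [[-0.966, 0.258, -0.004], [0.258, 0.966, -0.001], [0.003, -0.002, -1.0]]
force: [0.1, 0.8, -0.3]
opening: 0.261
grasp_force: 30.0
```

Request:
play_rows([
  [[0, 0, 0, 0, 0, 0], [0, 0, 0, 0, 0, 0], [0, 0, 0, 0, 0, 0]],
])

```text
time_s: 22.28
position: [0.5435, 0.0488, 0.1684]
tcp_rot: [[-0.967, 0.256, -0.003], [0.256, 0.967, 0.001], [0.003, 0.0, -1.0]]
force: [-0.9, -0.0, 0.2]
opening: 0.264
grasp_force: 30.0
```

```bash
python3 -c "
from h import *
go(.5457,.0477,.0631,75.16)
"
```

```text
shift [-0.0028 -0.0005  0.1053] wz 0.04 | t 22.28 p [0.5435 0.0488 0.1684] F [-0.9 -0.   0.2] tilt [-0.0032  0.0009] op 22.9 g 30.0
```

To row units: 0.105 m / 0.8 = 0.1313, -0.001 m / 0.8 = -0.0013.

Request:
play_rows([
  [[-0.0013, -0.0006, 0.025, 0, 0, 0], [-0.0019, -0.0006, 0.0563, 0, 0, 0], [-0.0019, -0.0006, 0.0875, 0, 0, 0], [-0.0019, -0.0006, 0.1063, 0, 0, 0], [-0.0019, -0.0006, 0.1188, 0, 0, 0], [-0.0019, -0.0006, 0.1275, 0, 0, 0], [-0.0019, -0.0006, 0.1306, 0, 0, 0], [-0.0019, -0.0006, 0.1313, 0, 0, 0]],
])

```text
time_s: 22.95
position: [0.546, 0.0478, 0.0646]
tcp_rot: [[-0.967, 0.255, -0.0], [0.255, 0.967, 0.0], [0.0, 0.0, -1.0]]
force: [-0.6, 1.0, -0.2]
opening: 0.265
grasp_force: 30.0
```

To row units: 0.001 m / 0.8 = 0.0013, 0.0005 m / 0.8 = 0.0006.

Request:
play_rows([
  [[0, 0, 0.0006, 0, 0, 0], [0, 0, 0.0013, 0, 0, 0], [0, 0, 0.0013, 0, 0, 0]],
])

```text
time_s: 23.2
position: [0.5466, 0.0471, 0.0645]
tcp_rot: [[-0.967, 0.256, 0.002], [0.256, 0.967, -0.0], [-0.002, 0.0, -1.0]]
force: [0.1, 0.3, -0.2]
opening: 0.261
grasp_force: 30.0
```

To row units: 0.0017 m / 0.8 = 0.0021, 0.0013 m / 0.8 = 0.0016.

Request:
play_rows([
  [[0, 0, 0.0009, 0, 0, 0], [0, 0, 0.0016, 0, 0, 0], [0, 0, 0.0021, 0, 0, 0], [0, 0, 0.0021, 0, 0, 0], [0, 0, 0.0021, 0, 0, 0]],
])

```text
time_s: 23.62
position: [0.546, 0.0471, 0.0621]
tcp_rot: [[-0.967, 0.256, -0.0], [0.256, 0.967, -0.0], [0.0, -0.0, -1.0]]
force: [0.3, -0.1, -1.1]
opening: 0.262
grasp_force: 30.0
```

Request:
play_rows([
  [[0, 0, 0, 0, 0, 0], [0, 0, 0, 0, 0, 0], [0, 0, 0, 0, 0, 0], [0, 0, 0, 0, 0, 0], [0, 0, 0, 0, 0, 0], [0, 0, 0, 0, 0, 0]],
], fingers=0.06)

```text
time_s: 24.12
position: [0.546, 0.0471, 0.0621]
tcp_rot: [[-0.967, 0.256, -0.0], [0.256, 0.967, -0.0], [0.0, -0.0, -1.0]]
force: [-0.0, 0.4, -0.7]
opening: 0.627
grasp_force: 0.0
```

To row units: -0.095 m / 0.8 = -0.1188, -0.08 m / 0.8 = -0.1.

Request:
play_rows([
  [[0, 0, -0.0125, 0, 0, 0], [0, 0, -0.0375, 0, 0, 0], [0, 0, -0.0688, 0, 0, 0], [0, 0, -0.1, 0, 0, 0], [0, 0, -0.1188, 0, 0, 0], [0, 0, -0.1188, 0, 0, 0]],
])

```text
time_s: 24.62
position: [0.5487, 0.0469, 0.1613]
tcp_rot: [[-0.967, 0.255, 0.008], [0.255, 0.967, -0.001], [-0.008, 0.001, -1.0]]
force: [0.9, -0.1, -0.4]
opening: 0.689
grasp_force: 0.0
```

```bash
python3 -c "
from h import *
go(.457,.304,.15,83.4)
imaging.capture('scene')
for n in('tall_vial','short_vial','clear_vial_a'):print([(np.round(r['at'],3),round(r['confidence'],2)) for r in finder.recognise('scene',n)])
"
```

```text
shift [0.1544 0.2251 0.0102] wz -8.19 | t 24.62 p [0.5487 0.0469 0.1613] F [ 0.9 -0.1 -0.4] tilt [ 0.0083 -0.001 ] op 60.0 g 0.0
[(array([0.497, 0.056, 0.093]), 0.96)]
[(array([0.454, 0.062, 0.088]), 0.78)]
[(array([0.542, 0.048, 0.086]), 0.86), (array([0.37 , 0.31 , 0.032]), 0.74), (array([0.496, 0.054, 0.094]), 0.66), (array([0.452, 0.306, 0.053]), 0.48)]
```

To row units: 0.225 m / 0.8 = 0.2813, 0.153 m / 0.8 = 0.1913, -8.2 degrees / 180 = -0.0456.

Request:
play_rows([
  [[0.0188, 0.0275, 0.0013, 0, 0, -0.0056], [0.0463, 0.0675, 0.0038, 0, 0, -0.0139], [0.075, 0.1088, 0.0063, 0, 0, -0.0222], [0.1038, 0.15, 0.0088, 0, 0, -0.0306], [0.1313, 0.1913, 0.0113, 0, 0, -0.0389], [0.1588, 0.2325, 0.0125, 0, 0, -0.0456], [0.1813, 0.2663, 0.0125, 0, 0, -0.0456], [0.1925, 0.2813, 0.0125, 0, 0, -0.0456]],
])

```text
time_s: 25.48
position: [0.4518, 0.3071, 0.1454]
tcp_rot: [[-0.994, 0.112, -0.004], [0.112, 0.994, -0.0], [0.004, -0.001, -1.0]]
force: [-0.0, 0.3, -0.3]
opening: 0.689
grasp_force: 0.0
```

Request:
play_rows([
  [[0, 0, 0, 0, 0, 0], [0, 0, 0, 0, 0, 0], [0, 0, 0, 0, 0, 0], [0, 0, 0, 0, 0, 0]],
])

```text
time_s: 25.82
position: [0.4549, 0.3028, 0.1465]
tcp_rot: [[-0.993, 0.117, -0.001], [0.117, 0.993, -0.001], [0.001, -0.001, -1.0]]
force: [-0.1, 0.0, 0.1]
opening: 0.688
grasp_force: 0.0
```

```bash
python3 -c "
from h import *
go(.4565,.304,.029,83.4)
imaging.capture('wrist')
for n in('clear_vial_a',): print([(np.round(r['at'],3),round(r['confidence'],2)) for r in finder.recognise('wrist',n)])
"
```

```text
shift [-0.0015  0.0015  0.1175] wz -0.1 | t 25.82 p [0.4549 0.3028 0.1465] F [-0.1  0.   0.1] tilt [-0.001  -0.0008] op 59.9 g 0.0
[(array([0.376, 0.315, 0.05 ]), 0.71), (array([0.452, 0.306, 0.066]), 0.65)]
```

To row units: 0.1175 m / 0.8 = 0.1469, 0.05 m / 0.8 = 0.0625.

Request:
play_rows([
  [[0, 0.0013, 0.025, 0, 0, 0], [0, 0.0013, 0.0625, 0, 0, 0], [0, 0.0013, 0.1, 0, 0, 0], [0, 0.0013, 0.125, 0, 0, 0], [0, 0.0013, 0.14, 0, 0, 0], [0, 0.0013, 0.1469, 0, 0, 0], [0, 0.0013, 0.1469, 0, 0, 0]],
])

```text
time_s: 26.5
position: [0.4544, 0.304, 0.0284]
tcp_rot: [[-0.993, 0.116, -0.002], [0.116, 0.993, -0.001], [0.002, -0.001, -1.0]]
force: [0.3, 0.1, 0.3]
opening: 0.693
grasp_force: 0.0
```

Request:
play_rows([
  [[0, 0, 0, 0, 0, 0], [0, 0, 0, 0, 0, 0], [0, 0, 0, 0, 0, 0], [0, 0, 0, 0, 0, 0], [0, 0, 0, 0, 0, 0], [0, 0, 0, 0, 0, 0], [0, 0, 0, 0, 0, 0], [0, 0, 0, 0, 0, 0]],
], fingers=0.015)

```text
time_s: 27.17
position: [0.4549, 0.3051, 0.0298]
tcp_rot: [[-0.993, 0.115, 0.001], [0.115, 0.993, 0.0], [-0.001, 0.0, -1.0]]
force: [0.3, -0.0, 1.0]
opening: 0.26
grasp_force: 29.9
```

To row units: -0.14 m / 0.8 = -0.175, -0.13 m / 0.8 = -0.1625.

Request:
play_rows([
  [[0, 0, -0.0188, 0, 0, 0], [0, 0, -0.0438, 0, 0, 0], [0, 0, -0.075, 0, 0, 0], [0, 0, -0.1063, 0, 0, 0], [0, 0, -0.1375, 0, 0, 0], [0, 0, -0.1625, 0, 0, 0], [0, 0, -0.175, 0, 0, 0], [0, 0, -0.175, 0, 0, 0]],
])

```text
time_s: 27.83
position: [0.4562, 0.3057, 0.1718]
tcp_rot: [[-0.993, 0.115, 0.005], [0.115, 0.993, 0.002], [-0.004, 0.002, -1.0]]
force: [0.7, -0.7, 0.7]
opening: 0.266
grasp_force: 29.9
```

```bash
python3 -c "
from h import *
go(.5902,.0359,.165,75.16)
imaging.capture('scene')
print([(np.round(r['at'],3),round(r['confidence'],2)) for r in finder.recognise('scene','clear_vial_a')])
"
```

```text
shift [-0.1641 -0.2527  0.0069] wz 8.24 | t 27.83 p [0.4562 0.3057 0.1718] F [ 0.7 -0.7  0.7] tilt [0.0047 0.002 ] op 23.1 g 29.9
[(array([0.368, 0.311, 0.038]), 0.8), (array([0.448, 0.307, 0.173]), 0.72), (array([0.542, 0.048, 0.084]), 0.58)]
```

To row units: -0.223 m / 0.8 = -0.2788, -0.192 m / 0.8 = -0.24, 8.2 degrees / 180 = 0.0456.

Request:
play_rows([
  [[-0.0125, -0.02, 0, 0, 0, 0.0056], [-0.0325, -0.05, 0, 0, 0, 0.0139], [-0.0563, -0.0875, 0, 0, 0, 0.0222], [-0.0813, -0.125, 0, 0, 0, 0.0306], [-0.1063, -0.1625, 0, 0, 0, 0.0389], [-0.1313, -0.2013, 0, 0, 0, 0.0456], [-0.1563, -0.24, 0, 0, 0, 0.0456], [-0.1813, -0.2788, 0, 0, 0, 0.0456]],
])

```text
time_s: 28.6
position: [0.5722, 0.0652, 0.1672]
tcp_rot: [[-0.967, 0.256, -0.004], [0.256, 0.967, 0.0], [0.004, -0.001, -1.0]]
force: [0.9, 0.2, -0.7]
opening: 0.263
grasp_force: 29.9
```

To row units: -0.026 m / 0.8 = -0.0325, -0.023 m / 0.8 = -0.0288.

Request:
play_rows([
  [[-0.02, -0.0188, 0, 0, 0, 0], [-0.0288, -0.0325, 0, 0, 0, 0], [-0.0288, -0.0325, 0, 0, 0, 0], [-0.0288, -0.0325, 0, 0, 0, 0], [-0.0288, -0.0325, 0, 0, 0, 0]],
])

```text
time_s: 29.02
position: [0.587, 0.0373, 0.1686]
tcp_rot: [[-0.967, 0.255, -0.003], [0.255, 0.967, 0.001], [0.003, 0.0, -1.0]]
force: [-0.1, 0.2, -0.4]
opening: 0.269
grasp_force: 29.9
```

```bash
python3 -c "
from h import *
go(.5902,.0359,.0618,75.16)
"
```

```text
shift [-0.0038 -0.0006  0.1068] wz 0.09 | t 29.02 p [0.587  0.0373 0.1686] F [-0.1  0.2 -0.4] tilt [-0.0031  0.0011] op 23.4 g 29.9
```

Request:
play_rows([
  [[-0.0025, -0.0008, 0.025, 0, 0, 0], [-0.0025, -0.0008, 0.0563, 0, 0, 0], [-0.0025, -0.0008, 0.0875, 0, 0, 0], [-0.0025, -0.0008, 0.1063, 0, 0, 0], [-0.0025, -0.0008, 0.1188, 0, 0, 0], [-0.0025, -0.0008, 0.1275, 0, 0, 0], [-0.0025, -0.0008, 0.1313, 0, 0, 0], [-0.0025, -0.0008, 0.1319, 0, 0, 0]],
])

```text
time_s: 29.68
position: [0.5904, 0.0354, 0.0641]
tcp_rot: [[-0.967, 0.255, -0.0], [0.255, 0.967, 0.0], [0.0, 0.0, -1.0]]
force: [0.9, -0.6, -0.1]
opening: 0.265
grasp_force: 29.9
```

To row units: 0.002 m / 0.8 = 0.0025, 0.0015 m / 0.8 = 0.0019.

Request:
play_rows([
  [[0, 0, 0.0006, 0, 0, 0], [0, 0, 0.0013, 0, 0, 0], [0, 0, 0.0019, 0, 0, 0], [0, 0, 0.0025, 0, 0, 0], [0, 0, 0.0025, 0, 0, 0], [0, 0, 0.0025, 0, 0, 0]],
])

```text
time_s: 30.18
position: [0.5907, 0.0347, 0.0623]
tcp_rot: [[-0.967, 0.256, 0.001], [0.256, 0.967, 0.0], [-0.001, 0.0, -1.0]]
force: [-0.6, 1.3, -0.1]
opening: 0.266
grasp_force: 29.8
```

To row units: 0.0006 m / 0.8 = 0.0008, 0.0003 m / 0.8 = 0.0004.

Request:
play_rows([
  [[0, 0, 0.0004, 0, 0, 0], [0, 0, 0.0008, 0, 0, 0], [0, 0, 0.0008, 0, 0, 0]],
])

```text
time_s: 30.43
position: [0.5908, 0.0347, 0.0618]
tcp_rot: [[-0.967, 0.256, 0.001], [0.256, 0.967, -0.0], [-0.001, 0.0, -1.0]]
force: [-0.1, 0.5, 3.4]
opening: 0.266
grasp_force: 29.9
```

Request:
play_rows([
  [[0, 0, 0, 0, 0, 0], [0, 0, 0, 0, 0, 0], [0, 0, 0, 0, 0, 0], [0, 0, 0, 0, 0, 0], [0, 0, 0, 0, 0, 0], [0, 0, 0, 0, 0, 0]],
], fingers=0.06)

```text
time_s: 30.93
position: [0.5904, 0.0347, 0.0613]
tcp_rot: [[-0.967, 0.256, -0.0], [0.256, 0.967, -0.0], [0.0, -0.0, -1.0]]
force: [-0.2, -0.1, 0.8]
opening: 0.631
grasp_force: 0.0
```

To row units: -0.13 m / 0.8 = -0.1625, -0.11 m / 0.8 = -0.1375.

Request:
play_rows([
  [[0, 0, -0.0125, 0, 0, 0], [0, 0, -0.0375, 0, 0, 0], [0, 0, -0.0688, 0, 0, 0], [0, 0, -0.1, 0, 0, 0], [0, 0, -0.1375, 0, 0, 0], [0, 0, -0.1625, 0, 0, 0], [0, 0, -0.1625, 0, 0, 0]],
])

```text
time_s: 31.52
position: [0.5939, 0.0344, 0.1973]
tcp_rot: [[-0.967, 0.255, 0.011], [0.255, 0.967, -0.001], [-0.011, 0.001, -1.0]]
force: [1.1, 0.6, -0.4]
opening: 0.69
grasp_force: 0.0
```

To row units: 0.19 m / 0.8 = 0.2375, 0.17 m / 0.8 = 0.2125.

Request:
play_rows([
  [[0.0125, 0.025, 0, 0, 0, 0], [0.0375, 0.0625, 0, 0, 0, 0], [0.0625, 0.1, 0, 0, 0, 0], [0.0875, 0.1375, 0, 0, 0, 0], [0.1125, 0.175, 0, 0, 0, 0], [0.1375, 0.2125, 0, 0, 0, 0], [0.15, 0.2375, 0, 0, 0, 0], [0.15, 0.2375, 0, 0, 0, 0]],
])

```text
time_s: 32.18
position: [0.5208, 0.2532, 0.1912]
tcp_rot: [[-0.968, 0.251, -0.001], [0.251, 0.968, 0.002], [0.002, 0.001, -1.0]]
force: [-0.1, 1.1, 0.1]
opening: 0.687
grasp_force: 0.0
```

```bash
python3 -c "
from h import *
d=imaging.capture('scene');t=imaging.capture('top');print(bot.read_state()['position'],bot.read_state()['qvel'])
for n in('tall_vial','short_vial','clear_vial_a'):print([(np.round(r['at'],3),round(r['confidence'],2)) for c in('scene','top') for r in finder.recognise(c,n)])
cv2.imwrite('pics/fin.png',np.hstack([cv2.resize(d['frame'][150:290,270:400],None,fx=3,fy=3),cv2.resize(t['frame'][100:240,270:380],None,fx=3,fy=3)])[:,:,::-1])
"
```

```text
[0.52235936 0.24957012 0.19117169] [-2.31962194  0.12953983  0.03893893 -0.35489009 -0.14186982 -0.06606364]
[(array([0.496, 0.057, 0.091]), 0.6)]
[(array([0.452, 0.063, 0.085]), 0.88)]
[(array([0.368, 0.31 , 0.035]), 0.88), (array([0.544, 0.046, 0.085]), 0.87), (array([0.586, 0.036, 0.086]), 0.68), (array([0.585, 0.033, 0.094]), 0.48), (array([0.547, 0.049, 0.097]), 0.46)]
```

View pics/fin.png

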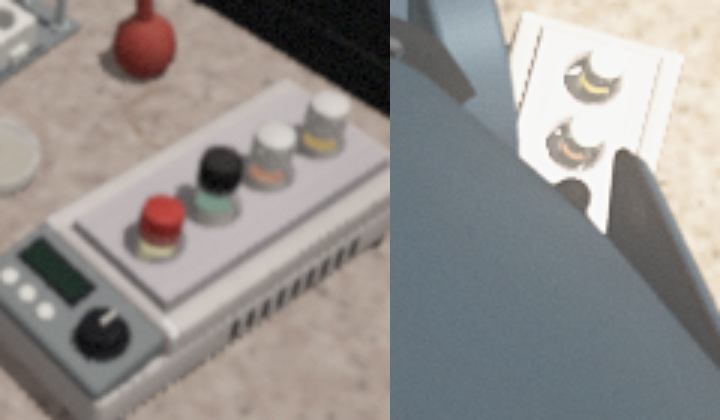

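The last picture shows all four upright and deep in the wells, from the panel: red (160,225), black (220,180), clear with pink content (272,155), clear with yellow content (325,120). That matches the carrier order.

Request:
play_rows([
  [[0, 0, 0, 0, 0, 0], [0, 0, 0, 0, 0, 0], [0, 0, 0, 0, 0, 0], [0, 0, 0, 0, 0, 0]],
])

```text
time_s: 32.92
position: [0.5232, 0.2489, 0.1915]
tcp_rot: [[-0.967, 0.256, 0.0], [0.256, 0.967, 0.0], [-0.0, 0.0, -1.0]]
force: [-0.2, 0.3, -0.1]
opening: 0.689
grasp_force: 0.0
```

```bash
python3 -c "
from rig import bot
print(bot.hand_in())"
```

```text
the job is handed in; nothing more can be done
None
```

All four vials stand upright in wells 1 to 4 in the carrier's order (red, black, clear, clear), released and with the arm clear; I handed the job in at about 33 s, and no verdict came back.

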